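# Raise the counterweighted hold-down arm and load the drilling jig

## Robot

A 7-joint arm with a two-finger parallel gripper is mounted at the origin on a cart in front of the work surface, level with it; the furniture and walls round the work are solid. World frame = base frame: x ahead of the robot, y to its left, z up, the work surface at z = 0. Lengths are in mm, angles in rad, forces in N, time in s.
With the tool pointing down it reaches from about 425 to 825 mm from the base axis. Payload 3.6 kg.
Tool frame: the origin (TCP) lies midway between the tips of the shut fingers; the grasp point (between the pads) lies 19 mm behind it; z points along the fingers, y is the line along which they close (so a half turn about z gives the same grasp; the last joint's range is limited). The gripper opens to 93 mm and grips with 3 to 60 N. Pads are 15 mm wide; open, the fingers measure 128 mm over their backs; the gripper's body (75 mm by 188 mm) begins 65 mm behind the grasp point.
Start: joints at [-1.224, 0.615, -0.013, 1.423, 0.008, 1.103, -0.04], TCP at [237.316, 605.097, 218.64] pointing down, gripper open.
Joint ranges: [-3.12, 3.12], [-0.3, 2.06], [-1.34, 1.32], [0.26, 2.42], [-1.36, 4.5], [0.01, 1.98], [-2.84, 2.84]. Speed limits (rad/s): [2.79, 2.79, 3.14, 3.14, 3.14, 3.14, 3.14].

## Interface

Orientations are given as a rotation vector (axis times angle).
In Python, from rig import sense, camera, hand_in gives the robot as it stands. The module is installed in compiled form; this text tells all that it offers.
- The arm moves only by the tool move_arm, never from a script. Its argument "series" is a list of rows, each a list of 2 entries, a list of its own where there are three numbers: the shift along the tool's x, y, z in units of 25 mm (1.0 is 25 mm), then the turn about the tool's z in degrees. In form: [[[tx, ty, tz], twist], ...]. A call has 1 to 20 rows; each row is the pose to reach, as a shift and turn from the pose commanded when the call began, along the tool's axes at that moment; what a row does not reach only later rows make up. A row lasts 1/8 s, in which the tool goes at most 62.5 mm and 10.7 degrees, less where a joint would pass 70% of its speed; a pose out of reach is approached as far as the arm can. A call with a gripper value outside its range is refused whole. "claw" is the finger opening in mm, from 0 to 93, set as the call begins (left out, the last holds). The fingers move at their own pace and stop on an object; "squeeze" is the grip in N (left out, the last holds). Time passes only in rows, so rows that repeat a pose let the fingers close. It gives the time, the measured TCP pose, the force, the opening and the grip force at its end, in the units of the state.
- sense(): the state, without advancing time (a new reading comes with each control period).
- camera(name): name is "scene" or "top"; returns a dict with "img" (480x640x3 uint8, red, green, blue), "intrinsics" (3x3 intrinsics, pixels), "dist_coeffs" ([k1, k2, p1, p2, k3] as OpenCV has them; the pictures are not rectified), "xyz" and "rotation" of the camera in the world. Camera axes: x right, y up, looking along -z (the intrinsics and any distortion apply to the point x, -y, -z); pixel columns grow to the right and rows downward; lengths in mm; the calibration is good to about 2 mm. A picture is of the moment at which its call begins. There is no depth.
- hand_in(): hands the job in; it is judged then, once.
The state is a dict: "clock": time; "joint_positions": joint angles; "joint_vel": joint speeds; "joint_efforts": joint torques, N m; "tool_pos": TCP position; "tool_rot": TCP orientation; "wrist_force": force on the tool from outside, world axes, zero at the start; "moment": the same for the moment, N m; "grip_width": finger opening in mm; "grip_force": force on a finger pad.
Only numpy, scipy, OpenCV 4.12 (cv2) and the standard library are available. Lean on these libraries where they do the work, as an engineer would, in place of code of your own. Each camera call takes 0.05 s, during which the arm holds its last target. There are 200 camera calls.

## Task

Load the drilling jig without grasping anything, using only the fingertips or the outside of the fingers: first push the jig's counterweighted hold-down arm up past its balance point so that it tips over and stays raised by itself. Then push the wooden part along the guide rails until it sits against the end stop, leaving the arm raised. Do not lift the part out of the rails, and leave the other things as they lie.

Things in the scene. Friction and masses are not known exactly. Their poses are not given: they have to be found in the camera images.
- jig: Drilling jig fixed to the bench: plywood board 18 mm thick, from x = -60 to +185 and y = -95 to +205 mm about the origin, on the bench under the part's final place. x points to the robot's left (within 20 degrees), across the track; y along it toward the robot. Two rails 12 mm wide run along y, inner faces at x = -19 and +19, tops 26 mm above the bench, from y = -47 to the open end at +202.
- stop_face (a point): Foot of the end stop's working face, on the board: x = 0, y = -42.5, z = 18 mm of the jig; axes as the jig's. The face looks along +y, toward the robot. The stop is a dark wooden block, 66 mm along x, top 42 mm above the bench, closing the far end of the track.
- pivot (a point): Middle of the hold-down arm's axis, between two steel cheeks 92 mm high: x = 120, y = 0, z = 78 mm of the jig. The axis is parallel to the jig's y; this frame's axes are those of the jig.
- bar_mid (a point): Middle of the arm's push bar: black, round, 16 mm thick and 90 mm long, parallel to the jig's y at the arm's free end. With the arm down it is 210 mm from the pivot along the jig's -x (to the right) and 41 mm higher, 119 mm above the bench, 30 mm outside the board's edge, nothing beneath it. Its frame turns with the arm and equals the jig's when down. About 1.6 N upward lifts it; less further up.
- foot (a point): Middle of the underside of the arm's round rubber foot, 30 mm across: with the arm down 120 mm from the pivot along the jig's -x and 57 mm below it, where it blocks the track 3 mm above the board. With the arm raised it is 120 mm above the pivot and 57 mm from it along -x.
- swing_arm (a joint): Hold-down arm, a steel bar 22 x 10 mm cranked up by 0.5 rad beyond 135 mm from the pivot, with a 40 mm steel counterweight above and behind the pivot. 0: down, along the jig's -x across the track; grows as the push bar goes up and over toward the jig's +x; 1.57: upright, on its buffer. Below about 0.92 rad it falls back; above, the counterweight swings it to 1.57 within 2 s and holds it.
- wood_part: The part: softwood block 34 mm wide (x), 85 mm long (y), 20 mm high, 56 to 112 g, loose on the board between the rails (2 mm play a side), on the robot's side of the arm. Origin: centre of its underside, 18 mm above the bench; its top is 12 mm above the rails. Against the end stop its origin is at y = 0 of the jig, below the foot's place. It starts at y = 78 to 115 mm.
- small_offcut: Bystander: small dark wooden block 22 x 45 x 14 mm, loose on the jig's board, left of the rails and nearer the robot than the arm. Origin: centre of its underside.
- chuck_key: Bystander: steel drill chuck key, 84 x 96 x 13 mm, loose on the bench to the right of the jig's near part. Origin: on its underside.
Things that resemble listed ones, but are neither listed nor needed, are in the scene too. What is shaped like the wood_part but orange or pink is not meant.

How it is judged (in metres and radians):
On the way, in this order (a step that is already met when the one before it is completed fails the run):
1. the arm stands raised by itself, with no finger on it, before the part reaches the stop (value of joint swing_arm above 1.45 rad and contact force between the fingers and swing_arm below 0.1 N and y of wood_part in the frame of jig above 0.03 m), for 0.2 s.
2. the part is against the end stop (y of wood_part in the frame of jig below 0.004 m), for 0.2 s.
At the end, for the whole second after the job is handed in: The arm stands raised by itself (joint above 1.45 rad, still), and the part lies flat between the rails, at rest, with its end within 4 mm of the end stop (value of joint swing_arm above 1.45 rad and velocity of joint swing_arm below 0.1 rad/s and y of wood_part in the frame of jig between -0.005 and 0.004 m and x of wood_part in the frame of jig between -0.006 and 0.006 m and height (world z) of wood_part below 0.022 m and angle between wood_part's own z axis and vertical below 0.08 rad and linear speed of wood_part below 0.01 m/s); the robot touches nothing.
It fails at once if the part is lifted or tipped out of the rails (height (world z) of wood_part above 0.03 m or angle between wood_part's own z axis and vertical above 0.35 rad).
It fails at once if a loose bystander is moved by more than 20 mm (distance of any of small_offcut, chuck_key from where it was at the start of the episode above 0.02 m).
It also fails if it takes over 51 s, if anything falls off the work surface, if the arm or the gripper's body presses on something with over 40 N, if the wrist force passes 120 N, or if a joint passes its speed limit or range.

## Working session

There is one attempt and no reset: what is moved stays moved. The work goes in short steps, Python scripts to look and compute and a tool call to move; the robot and the scene stay as the last step left them, time stands still between calls to the robot, and variables do not carry over. Pictures are saved under pics/ and viewed, at most 10 in all, crops included, and the job is handed in when it is done.

Besides the shell and the picture viewer there is one more tool, called after "Emit:" as name([rows], argument=value, ...), one row to a line, values as JSON. move_arm: Moves the arm, as the interface text tells. Its arguments: {"type":"object","properties":{"series":{"type":"array"},"claw":{"type":"number"},"squeeze":{"type":"number"}},"required":["series"]}

```bash
mkdir -p pics
cat > h.py <<'E'
import numpy as np, cv2
from scipy.spatial.transform import Rotation as R
from rig import sense, camera, hand_in
def Rm(c):
    r=np.array(c["rotation"],float)
    return r if r.shape==(3,3) else R.from_rotvec(r).as_matrix()
def ray(c,px):
    u=cv2.undistortPoints(np.array([[px]],float),np.array(c["intrinsics"]),np.array(c["dist_coeffs"]))[0,0]
    return Rm(c)@np.array([u[0],-u[1],-1])
def at_z(c,px,z):
    d=ray(c,px);o=np.array(c["xyz"],float);return o+d*(z-o[2])/d[2]
def proj(c,P):
    q=(np.array(P,float).reshape(-1,3)-np.array(c["xyz"]))@Rm(c)
    q=q*[1,-1,-1]
    return cv2.projectPoints(q,np.zeros(3),np.zeros(3),np.array(c["intrinsics"]),np.array(c["dist_coeffs"]))[0][:,0]
E
python3 - <<'E'
from h import *
import pickle
for n in("scene","top"):
    c=camera(n);cv2.imwrite(f"pics/{n}0.png",c["img"][:,:,::-1]);pickle.dump(c,open(n+"0.pkl","wb"));print(n,c["xyz"],c["rotation"])
s=sense();print(s)
E
```

```text
scene [  36.1628684  -530.66025525  458.84625657] [ 1.08303044 -0.41011725 -0.65072227]
top [323.31133145  24.18925018 933.55709815] [ 0.20271304 -0.18817171 -1.53997181]
{'clock': 0.1, 'joint_positions': array([-1.22350896,  0.61580826, -0.01262476,  1.42473236,  0.00809688,
        1.10342335, -0.04040898]), 'joint_vel': array([ 0.00070078, -0.003802  , -0.00024534, -0.00414477,  0.00051443,
        0.00016133, -0.00056666]), 'joint_efforts': array([ 1.12275964e-03, -4.60038829e+01,  2.10099961e-01, -1.66245872e+01,
       -6.11367496e-02,  1.68981787e-02,  9.73668284e-05]), 'tool_pos': array([237.06542072, 604.45471053, 217.60833471]), 'tool_rot': array([-0.58355981, -3.08649863,  0.00358863]), 'wrist_force': array([ 0.27302265,  0.45620379, -0.61102142]), 'moment': array([-0.05591273, -0.01244168,  0.02943095]), 'grip_force': 0.0, 'grip_width': 92.98226049566091}
```

View pics/scene0.png

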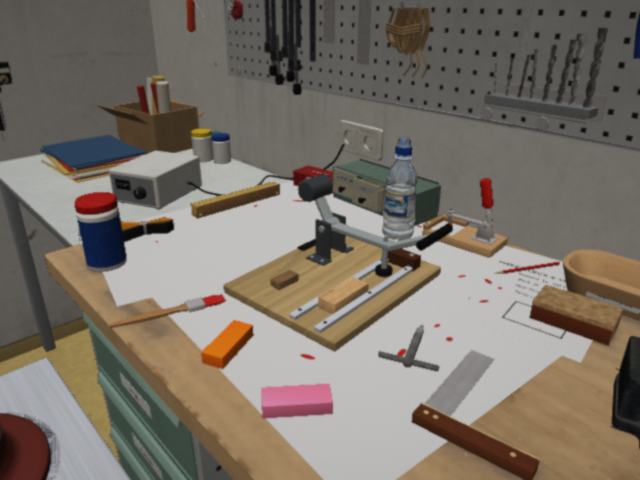

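View pics/top0.png

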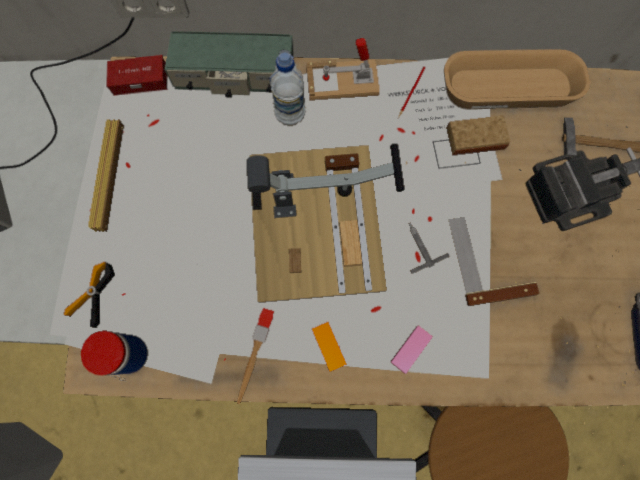

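The scene picture shows the jig with its arm down over the track and the bottle behind it. In the top picture the board corners are at about (385,292), (258,301) and (368,146), the push bar runs (395,146)-(401,189), the part is at (350,242), the offcut at (295,261) and the chuck key at (428,258).

```bash
cat > fit.py <<'E'
from h import *
import pickle
c=pickle.load(open("top0.pkl","rb"));s=pickle.load(open("scene0.pkl","rb"))
J=np.array([[-60,205],[185,205],[-60,-95]],float)
W=np.array([at_z(c,p,18)[:2] for p in[(385,292),(258,301),(368.5,146)]])
print(W.round(1),[np.linalg.norm(W[0]-W[i]).round(1) for i in(1,2)])
Jc=J-J.mean(0);Wc=W-W.mean(0)
a=np.arctan2((Jc[:,0]*Wc[:,1]-Jc[:,1]*Wc[:,0]).sum(),(Jc*Wc).sum())
Rz=R.from_euler('z',a).as_matrix();t=np.r_[W.mean(0)-Rz[:2,:2]@J.mean(0),0]
print("angle deg",np.degrees(a),"origin",t)
np.savez("jig.npz",R=Rz,t=t)
w=lambda p:Rz@np.array(p,float)+t
for n,p in dict(bar=(-90,0,119),barN=(-90,45,119),barF=(-90,-45,119),pivot=(120,0,78),stop=(0,-42.5,42),offedge=(-60,205,18)).items():
    print(n,w(p).round(0),proj(c,w(p)).round(0),proj(s,w(p)).round(0))
for n,p,z in[("part",(350,242),38),("partnear",(351,265),38),("partfar",(350,220),38),("offcut",(295,261),32),("key",(428,258),8),("barN",(401,189),119),("barF",(395,146),119),("bottle",(288,65),180)]:
    q=at_z(c,p,z);print(n,q.round(0),(Rz.T@(q-t)).round(0))
E
python3 fit.py
python3 - <<'E'
from h import *
s=sense();print(R.from_rotvec(s["tool_rot"]).as_matrix().round(3))
E
```

```text
[[ 453.7 -102.9]
 [ 431.5  135.1]
 [ 750.8  -73.7]] [np.float64(239.0), np.float64(298.6)]
angle deg 95.78135386411256 origin [651.99751054 -24.81329077   0.        ]
bar [ 661. -114.  119.] [[397. 169.]] [[435. 236.]]
barN [ 616. -119.  119.] [[401. 192.]] [[419. 245.]]
barF [ 706. -110.  119.] [[394. 145.]] [[449. 227.]]
pivot [640.  95.  78.] [[282. 185.]] [[331. 223.]]
stop [694. -21.  42.] [[343. 167.]] [[398. 253.]]
offedge [ 454. -105.   18.] [[386. 292.]] [[333. 341.]]
part [544. -35.  38.] [  0. 108.  38.]
partnear [500. -37.  38.] [  3. 152.  38.]
partfar [587. -35.  38.] [-4. 65. 38.]
offcut [507.  67.  32.] [106. 135.  32.]
key [ 523. -189.    8.] [-150.  145.    8.]
barN [ 622. -120.  119.] [-91.  39. 119.]
barF [ 705. -111.  119.] [-91. -44. 119.]
bottle [829.  84. 180.] [  91. -187.  180.]
[[-0.931  0.365 -0.001]
 [ 0.365  0.931 -0.002]
 [-0.    -0.002 -1.   ]]
```

Emit:
move_arm([
  [[-27.1,-22.2,0],62.8],
  [[-27.1,-22.2,0],62.8],
  [[-27.1,-22.2,0],62.8],
  [[-27.1,-22.2,0],62.8],
  [[-27.1,-22.2,0],62.8],
  [[-27.1,-22.2,0],62.8],
  [[-27.1,-22.2,0],62.8],
  [[-27.1,-22.2,0],62.8],
  [[-27.1,-22.2,0],62.8],
  [[-27.1,-22.2,0],62.8],
  [[-27.1,-22.2,0],62.8],
  [[-27.1,-22.2,0],62.8],
  [[-27.1,-22.2,0],62.8],
  [[-27.1,-22.2,0],62.8],
  [[-27.1,-22.2,0],62.8],
  [[-27.1,-22.2,0],62.8],
  [[-27.1,-22.2,0],62.8],
  [[-27.1,-22.2,0],62.8],
  [[-27.1,-22.2,0],62.8],
  [[-27.1,-22.2,0],62.8],
], claw=0)

```text
clock: 2.6
tool_pos: [665.4, -158.5, 218.9]
tool_rot: [2.106, 2.331, 0.0]
wrist_force: [1.1, 0.3, 0.5]
grip_width: 0.8
grip_force: 0.0
```

Emit:
move_arm([
  [[0,0,2.5],0],
  [[0,0,5],0],
  [[0,0,5.4],0],
  [[0,0,5.4],0],
  [[0.3,0,5.4],0],
  [[0.5,0,5.4],0],
  [[0.6,0,5.4],0],
  [[0.6,0,5.4],0],
])

```text
clock: 3.6
tool_pos: [664.2, -143.6, 84.3]
tool_rot: [2.105, 2.331, 0.001]
wrist_force: [-0.1, -1.0, -0.2]
grip_width: 0.3
grip_force: 0.0
```

Run:
```python
from h import *
c=camera("scene");i=c["img"][140:340,260:500];cv2.imwrite("pics/s1.png",cv2.resize(i,(720,600),interpolation=cv2.INTER_CUBIC)[:,:,::-1])
s=sense();print(s["tool_pos"],s["wrist_force"])
```

```text
[ 664.00319846 -143.95045567   84.03258598] [-0.12627229 -1.47952992 -0.10102566]
```

View pics/s1.png

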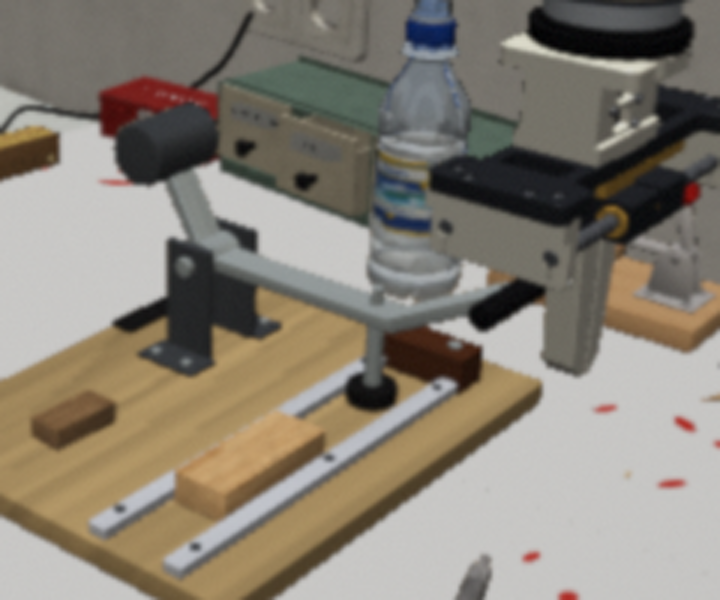

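The picture shows the shut fingers just right of the push bar (bar end about (490,305) in the crop), tips below it and the body clear above. I press in lightly and follow the arc upward.

Emit:
move_arm([
  [[0.15,0,0],0],
  [[0.3,0,0],0],
  [[0.35,0,-0.2],0],
  [[0.4,0,-0.4],0],
  [[0.45,0,-0.6],0],
  [[0.5,0,-0.8],0],
])

```text
clock: 4.4
tool_pos: [662.7, -131.6, 104.2]
tool_rot: [2.106, 2.33, 0.0]
wrist_force: [-0.7, 0.4, -0.0]
grip_width: 0.5
grip_force: 0.0
```

Run:
```python
from h import *
c=camera("scene");i=c["img"][140:340,260:500];cv2.imwrite("pics/s2.png",cv2.resize(i,(720,600),interpolation=cv2.INTER_CUBIC)[:,:,::-1])
s=sense();print(s["tool_pos"],s["wrist_force"])
```

```text
[ 663.18375432 -131.43347581  104.90840477] [0.57648989 1.06959689 0.17558012]
```

View pics/s2.png

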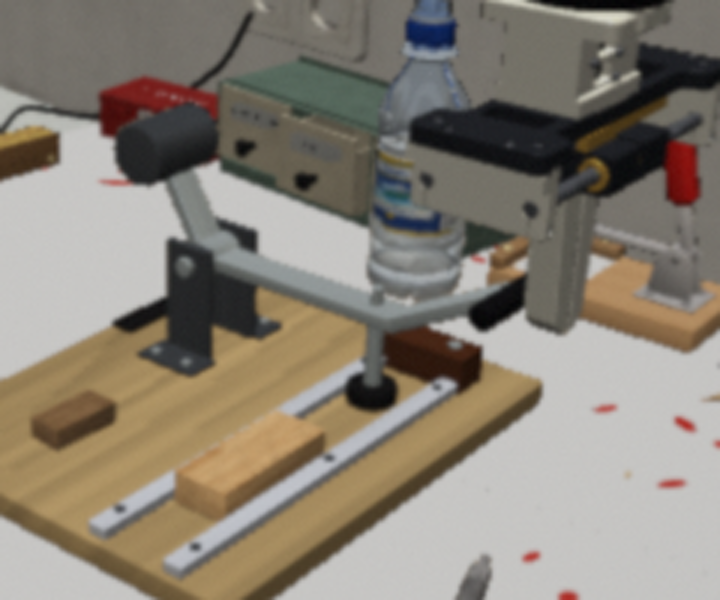

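The fingers are still about 2 mm from the bar, and the arm is unmoved. I go lower again, press in and lift.

Emit:
move_arm([
  [[0,0,0.6],0],
  [[0,0,0.8],0],
  [[0.1,0,0.8],0],
  [[0.2,0,0.8],0],
  [[0.3,0,0.7],0],
  [[0.4,0,0.5],0],
  [[0.5,0,0.2],0],
  [[0.6,0,-0.1],0],
])

```text
clock: 5.45
tool_pos: [660.6, -124.7, 107.7]
tool_rot: [2.106, 2.32, -0.011]
wrist_force: [-1.1, -9.4, 0.7]
grip_width: 0.3
grip_force: 4.7
```

Run:
```python
from h import *
c=camera("scene");i=c["img"][140:340,260:500];cv2.imwrite("pics/s3.png",cv2.resize(i,(720,600),interpolation=cv2.INTER_CUBIC)[:,:,::-1])
s=sense();print(s["tool_pos"],s["wrist_force"])
```

```text
[ 660.60457907 -124.42105512  108.75870034] [-2.28070188 -9.09713637  1.38465087]
```

View pics/s3.png

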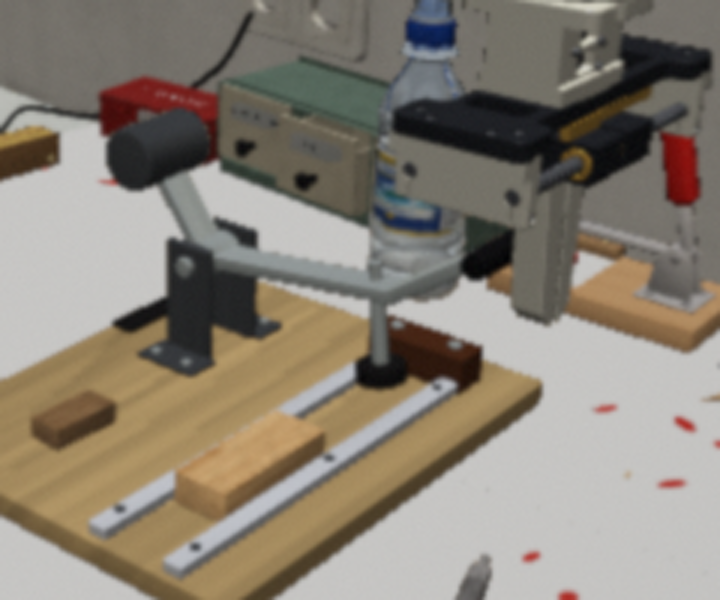

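The arm is rising: the foot is clear of the board and the bar is in contact at about θ = 0.11. I carry on along the arc.

Emit:
move_arm([
  [[0.13,0,-0.35],0],
  [[0.28,0,-0.72],0],
  [[0.46,0,-1.1],0],
  [[0.65,0,-1.5],0],
  [[0.87,0,-1.87],0],
  [[1.1,0,-2.23],0],
  [[1.35,0,-2.57],0],
  [[1.62,0,-2.91],0],
  [[1.9,0,-3.23],0],
  [[2.2,0,-3.54],0],
  [[2.5,0,-3.83],0],
  [[2.83,0,-4.11],0],
  [[3.18,0,-4.36],0],
  [[3.53,0,-4.6],0],
  [[3.9,0,-4.83],0],
  [[4.27,0,-5.04],0],
  [[4.65,0,-5.23],0],
  [[5.05,0,-5.4],0],
  [[5.4,0,-5.5],0],
  [[5.4,0,-5.5],0],
])

```text
clock: 8.0
tool_pos: [647.6, 19.0, 243.8]
tool_rot: [-2.104, -2.332, -0.001]
wrist_force: [-0.2, -0.1, -0.7]
grip_width: 0.2
grip_force: 0.0
```

Run:
```python
from h import *
c=camera("scene");i=c["img"][80:340,220:500];cv2.imwrite("pics/s4.png",cv2.resize(i,(640,594),interpolation=cv2.INTER_CUBIC)[:,:,::-1])
s=sense();print(s["tool_pos"],s["wrist_force"])
```

```text
[647.45416659  17.95115722 243.59231555] [-0.55510556 -0.67117375 -0.67315543]
```

View pics/s4.png

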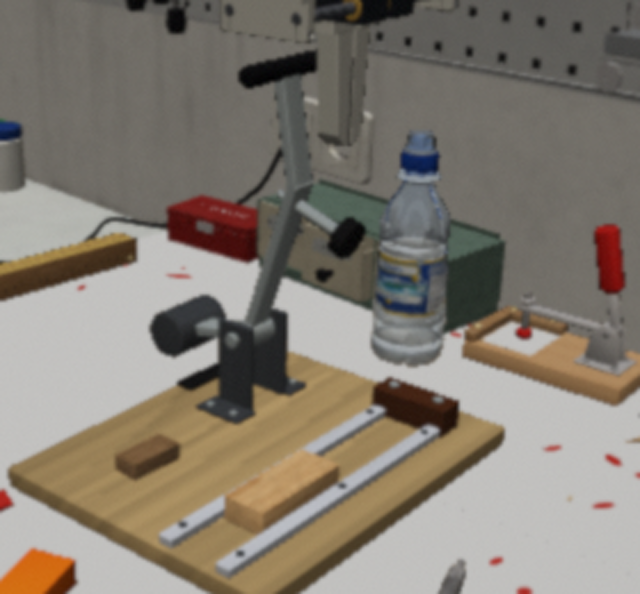

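The arm has tipped past balance and moved away from the fingers (bar at about (280,68) in the crop). I back off, then go to the near end of the part.

Emit:
move_arm([
  [[-2,0,0],0],
  [[-2.4,-1,0],0],
  [[-1.9,-3,0],0],
  [[-1.9,-5,0],0],
  [[-1.9,-7.4,0],0],
  [[-1.9,-7.4,0],0],
  [[-1.9,-7.4,2],0],
  [[-1.9,-7.4,4],0],
  [[-1.9,-7.4,6],0],
  [[-1.9,-7.4,7.5],0],
  [[-1.9,-7.4,7.5],0],
  [[-1.9,-7.4,7.5],0],
])

```text
clock: 9.55
tool_pos: [469.8, -48.8, 57.1]
tool_rot: [2.106, 2.329, 0.002]
wrist_force: [-0.9, -0.2, 0.5]
grip_width: 0.5
grip_force: 0.0
```

Run:
```python
from h import *
c=camera("scene");i=c["img"][80:360,200:500];cv2.imwrite("pics/s5.png",cv2.resize(i,(640,597),interpolation=cv2.INTER_CUBIC)[:,:,::-1])
s=sense();z=np.load("jig.npz");print(s["tool_pos"],z["R"].T@(s["tool_pos"]-z["t"]),s["wrist_force"])
```

```text
[469.9775746  -48.69995954  57.56033126] [ -5.42984318 183.50026384  57.56033126] [0.07423941 0.09286615 0.73097099]
```

View pics/s5.png

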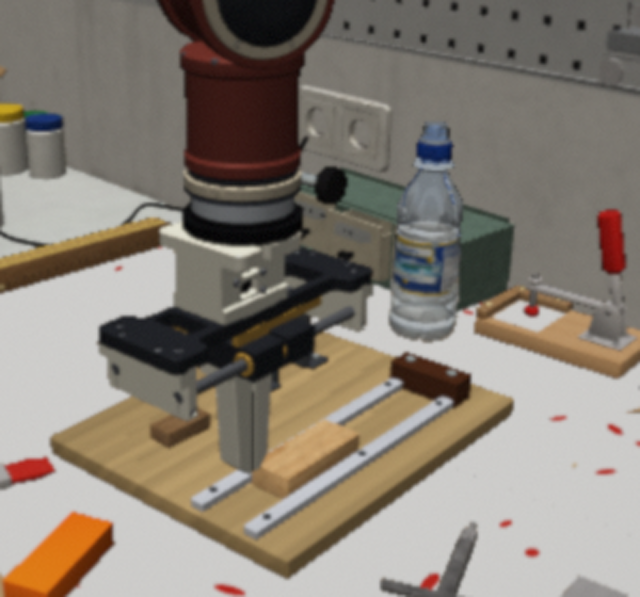

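The fingers stand just on the robot's side of the part (part at (305,455) in the crop) and the foot is raised. I go down between the rails and push along.

Emit:
move_arm([
  [[0,0,0.7],0],
  [[0,0,1.3],0],
  [[0,0,1.3],0],
  [[0,0.3,1.3],0],
  [[0,0.6,1.3],0],
  [[0,0.9,1.3],0],
  [[0,1.2,1.3],0],
  [[0,1.6,1.3],0],
  [[0,2,1.3],0],
  [[0,2.4,1.3],0],
  [[0,2.8,1.3],0],
  [[0,3.2,1.3],0],
  [[0,3.6,1.3],0],
  [[0,4,1.3],0],
  [[0,4.2,1.3],0],
  [[0,4.4,1.3],0],
  [[0,4.5,1.3],0],
  [[0,4.6,1.3],0],
  [[0,4.7,1.3],0],
  [[0,4.7,1.3],0],
])

```text
clock: 12.1
tool_pos: [585.6, -36.4, 23.7]
tool_rot: [2.106, 2.33, 0.001]
wrist_force: [0.2, 0.7, 0.5]
grip_width: 0.3
grip_force: 0.0
```

Run:
```python
from h import *
c=camera("scene");i=c["img"][80:360,200:500];cv2.imwrite("pics/s6.png",cv2.resize(i,(640,597),interpolation=cv2.INTER_CUBIC)[:,:,::-1])
s=sense();z=np.load("jig.npz");print(z["R"].T@(s["tool_pos"]-z["t"]),s["wrist_force"])
```

```text
[-4.84414162 67.32644614 23.69004136] [-0.01141764  0.6579176  -0.79757736]
```

View pics/s6.png

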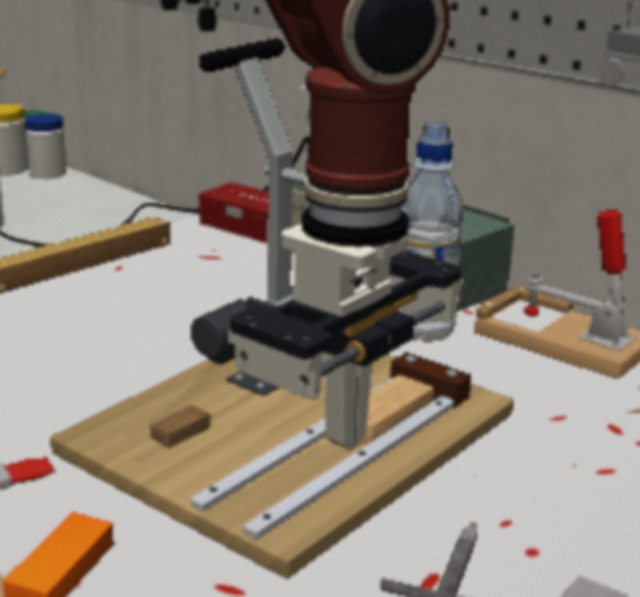

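The part is nearly at the stop (far end at about (430,380) in the crop) and the arm is upright. I creep the rest.

Emit:
move_arm([
  [[0,0.1,0],0],
  [[0,0.2,0],0],
  [[0,0.3,0],0],
  [[0,0.4,0],0],
  [[0,0.5,0],0],
  [[0,0.5,0],0],
])

```text
clock: 12.9
tool_pos: [596.3, -35.3, 23.5]
tool_rot: [-2.105, -2.329, 0.003]
wrist_force: [-4.5, 0.2, 3.2]
grip_width: 0.4
grip_force: 2.3
```

Emit:
move_arm([
  [[0,0.1,0],0],
  [[0,0.2,0],0],
  [[0,0.2,0],0],
])

```text
clock: 13.28
tool_pos: [596.3, -35.3, 23.5]
tool_rot: [-2.101, -2.322, 0.013]
wrist_force: [-12.4, -0.6, 12.1]
grip_width: 0.8
grip_force: 6.6
```

The TCP did not move while the force rose, so the part is on the stop. I back off toward the robot, then lift clear.

Emit:
move_arm([
  [[0,-0.2,0],0],
  [[0,-0.5,0],0],
  [[0,-1,0],0],
  [[0,-2,0],0],
  [[0,-4,0],0],
  [[0,-4,0],0],
  [[0,-4,-2],0],
  [[0,-4,-4],0],
  [[0,-4,-4],0],
  [[0,-4,-4],0],
])

```text
clock: 14.52
tool_pos: [503.4, -44.4, 123.5]
tool_rot: [2.105, 2.331, 0.001]
wrist_force: [-0.1, 0.6, -0.5]
grip_width: 0.2
grip_force: 0.0
```

Run:
```python
from h import *
c=camera("top");i=c["img"][120:320,230:430];cv2.imwrite("pics/t7.png",cv2.resize(i,(600,600),interpolation=cv2.INTER_CUBIC)[:,:,::-1])
c=camera("scene");z=np.load("jig.npz")
v=cv2.resize(c["img"][80:360,200:500],(640,597),interpolation=cv2.INTER_CUBIC)[:,:,::-1]
cv2.imwrite("pics/s7.png",v)
s=sense();print(z["R"].T@(s["tool_pos"]-z["t"]),s["wrist_force"])
```

```text
[ -4.44162006 150.73817589 122.50440154] [ 0.0591872  -0.70072463  0.22901089]
```

View pics/s7.png

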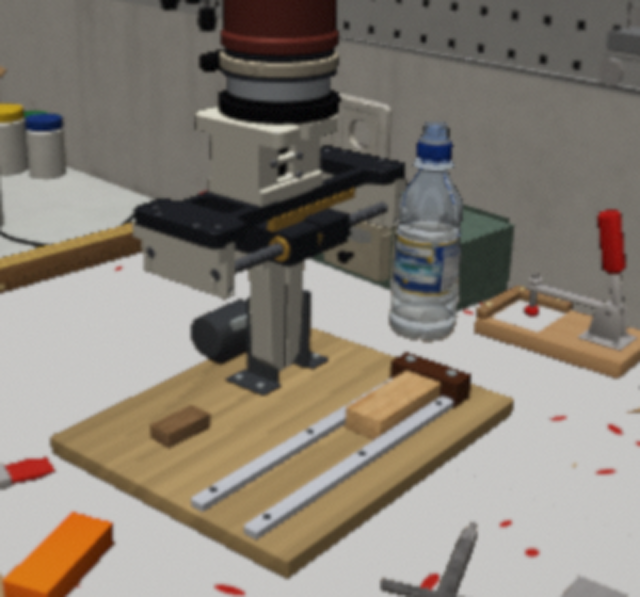

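The part lies flat between the rails against the stop (about (395,400) in the crop). The counterweight is down, so the arm is upright, and the robot is clear.

```bash
python3 -c "
from rig import hand_in;print(hand_in())"
```

```text
the job is handed in; nothing more can be done
None
```

The job is handed in, with no verdict returned: the hold-down arm stands raised by itself, the wooden part sits against the end stop between the rails, and nothing else was touched.

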